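# Comb the good knobs out of the punching slugs

### The arm

A 6-joint arm with a two-finger parallel gripper is mounted at the origin on the work surface. World frame = base frame: x ahead of the robot, y to its left, z up, the work surface at z = 0. Lengths are in m, angles in rad, forces in N, time in s.
With the tool pointing down it reaches from about 0.3 to 0.775 m from the base axis. Payload 14.6 kg.
Tool frame: the origin (TCP) lies at the centre of the arm's flange, where the gripper is bolted on; the fingertips stand 199 mm ahead of it and the grasp point (between the pads) lies ctrl.tcp_to_grasp ahead of it (ctrl.tcp_to_grasp is the distance from the TCP to the grasp point, in m); z points along the fingers, y is the line along which they close (so a half turn about z gives the same grasp; the last joint's range is limited). The gripper opens to 94 mm and grips with 3 to 60 N. Pads are 16 mm wide; open, the fingers measure 119 mm over their backs; the gripper's body (75 mm by 177 mm) begins 78 mm behind the grasp point.
Start: joints at [-1.368, 0.3, 1.521, -0, 1.321, -0.067], TCP at [0.147, -0.53, 0.405] pointing down, gripper open.
Joint ranges: [-3.03, 3.03], [-0.79, 2.21], [0.23, 2.52], [-1.04, 4.18], [0, 3.07], [-2.55, 2.55]. Speed limits (rad/s): [2.22, 2.22, 2.57, 3.14, 3.14, 3.14].

### API

Orientations are given as [roll, pitch, yaw] about the fixed x, y, z axes, in that order (R = Rz(yaw) Ry(pitch) Rx(roll)).
In Python, from station import ctrl gives the robot as it stands. The module is installed in compiled form; this text tells all that it offers.
- The arm moves only by the shell command python3 -m jog 'ROWS' [OPENING] [FORCE]. ROWS is JSON, a list of rows, each a list of 6 numbers: the shift along the tool's x, y, z in cm, then the turn, a rotation vector about the tool's x, y, z in rad. In form: [[tx, ty, tz, ax, ay, az], ...]. A call has 1 to 8 rows; each row is the pose to reach, as a shift and turn from the pose commanded when the call began, along the tool's axes at that moment; what a row does not reach only later rows make up. A row lasts 1/10 s, in which the tool goes at most 50 mm and 8.59 degrees, less where a joint would pass 70% of its speed; a pose out of reach is approached as far as the arm can. A call with a gripper value outside its range is refused whole. OPENING is the opening in per cent of the stroke, from 0 (shut) to 100 (fully open), set as the call begins (- or left out, the last holds). The fingers move at their own pace and stop on an object; FORCE is the grip in N (left out, the last holds). Time passes only in rows, so rows that repeat a pose let the fingers close. It gives the time, the measured TCP pose, the force, the opening and the grip force at its end, in the units of the state.
- ctrl.get_obs(): the state, without advancing time (a new reading comes with each control period).
- ctrl.camera(name): name is "scene" or "top" or "wrist"; returns a dict with "img" (480x640x3 uint8, blue, green, red), "intrinsics" (3x3 intrinsics, pixels), "k1" (the pictures are not rectified: a ray, as slopes to the right and down, at radius r is drawn at 1 + k1 r^2 times it, then the intrinsics apply), "R" (3x3) and "t" (3): a world point X has camera coordinates R X + t. Camera axes: x right, y down, z forward; pixel columns grow to the right and rows downward; lengths in m; the calibration is good to about 2 mm. A picture is of the moment at which its call begins. There is no depth.
- ctrl.hand_in(): hands the job in; it is judged then, once.
The state is a dict: "time_s": time; "qpos": joint angles; "joint_vel": joint speeds; "tau": joint torques, N m; "ee_pos": TCP position; "eef_rot": TCP orientation; "force": force on the tool from outside, world axes, zero at the start; "moment": the same for the moment, N m; "grip_width": finger opening in m; "grip_force": force on a finger pad.
Only numpy, scipy, OpenCV 4.12 (cv2) and the standard library are available. Lean on these libraries where they do the work, as an engineer would, in place of code of your own. Each camera call takes 0.05 s, during which the arm holds its last target. There are 200 camera calls.

### The job

With the comb scoop, get the three black ball knobs out of the sorting tray and tip them into the grey kit bin, letting all the small punching slugs drop back so that they stay in the tray. Move the knobs only with the scoop, never with the gripper, and do not ram the scoop into the tray. Finally stand the scoop upright on the rubber mat, let go of it, and leave everything else on the bench where it is.

Things in the scene. Friction and masses are not known exactly. Their poses are not given: they have to be found in the camera images.
- tray: fixed bare aluminium sorting trough, 300 mm long (its x), 131 wide, open on top; origin under it at table level. Flat inner floor 4 mm up, from x -100 to x +150, inner width 126, side and far walls 36 high (side walls 52 beside the ramp). Knobs and slugs rest between x -92 and +17; beyond x +20 the floor is bare
- tray_foot (a point): middle of the line where the tray's floor meets its ramp, on the floor's surface; axes as the tray's. The ramp closes the tray's -x end, nearest the robot: 45 degrees steep, rising from here to 52 mm above the table, 48 mm on towards -x
- bin: fixed open grey plastic kit bin, 160 x 160 mm, 55 high, wall 4, floor 4; origin under its centre at table level
- mat: fixed black rubber mat, 200 mm (x) by 150 (y), 4 thick; origin under its centre. The scoop stands on it
- scoop_grip (a point): centre of the upright wooden grip of the comb scoop: a square bar 22 x 22 mm, 70 tall (50 to 120 mm above the scoop's underside), z up along it. The scoop is loose, 0.22 kg, stands by itself; its tines point along -x of this frame. From below the grip centre the tine tips are 104 mm ahead (-x), the back plate (30 high) 8 mm ahead, the heel plate ends 13 mm behind (+x)
- scoop_mid (a point): middle of the scoop's tine floor, on its underside: 44 mm ahead (-x) of the grip centre and 85 mm below it; axes as the grip's. Steel, 109 mm wide (its y): six straight tines at the very bottom, 3 mm thick, 18 mm clear between neighbours, open at the front; side plates 25 high along the rear 76 mm of the tines
- knob0_c (a point): black plastic ball knob (good part): a 28 mm ball that stands on a round brass boss 12 mm across, 30 mm high in all, 30 g; slides easily on the metal of scoop and tray (friction about 0.3); point half-way up, 15 mm above the boss's foot
- knob1_c (a point): black plastic ball knob (good part): a 28 mm ball that stands on a round brass boss 12 mm across, 30 mm high in all, 30 g; slides easily on the metal of scoop and tray (friction about 0.3); point half-way up, 15 mm above the boss's foot
- knob2_c (a point): black plastic ball knob (good part): a 28 mm ball that stands on a round brass boss 12 mm across, 30 mm high in all, 30 g; slides easily on the metal of scoop and tray (friction about 0.3); point half-way up, 15 mm above the boss's foot
- slug0_c (a point): dark steel punching slug (waste), a disc 12 mm across, 6 thick, 10 g; point at its centre
- slug1_c (a point): dark steel punching slug (waste), a disc 12 mm across, 6 thick, 10 g; point at its centre
- slug2_c (a point): dark steel punching slug (waste), a disc 12 mm across, 6 thick, 10 g; point at its centre
- slug3_c (a point): dark steel punching slug (waste), a disc 12 mm across, 6 thick, 10 g; point at its centre
- driver: bystander: screwdriver with red handle, 170 mm long, lying; origin at its underside
- relay: bystander: black relay, 30 x 24 x 35 mm; origin at its underside
- spool: bystander: copper wire spool, 64 mm across, 40 high; origin at its underside
- crimper: bystander: crimping pliers with red handles, about 200 mm long, 18 high; origin at its underside
- jar: bystander: small jar with black cap, 52 mm across, 65 high; origin at its underside
- meter: bystander: yellow multimeter lying flat, 140 x 75 x 35 mm; origin at its underside

How it is judged:
On the way:
1. a knob is carried in the scoop, lifted clear of the tray's floor (((x of knob0_c in the frame of scoop_grip between -0.11 and -0.005 m and y of knob0_c in the frame of scoop_grip between -0.055 and 0.055 m and z of knob0_c in the frame of scoop_grip between -0.085 and -0.035 m and height (world z) of scoop_mid above 0.06 m) or (x of knob1_c in the frame of scoop_grip between -0.11 and -0.005 m and y of knob1_c in the frame of scoop_grip between -0.055 and 0.055 m and z of knob1_c in the frame of scoop_grip between -0.085 and -0.035 m and height (world z) of scoop_mid above 0.06 m) or (x of knob2_c in the frame of scoop_grip between -0.11 and -0.005 m and y of knob2_c in the frame of scoop_grip between -0.055 and 0.055 m and z of knob2_c in the frame of scoop_grip between -0.085 and -0.035 m and height (world z) of scoop_mid above 0.06 m))), for 0.2 s.
At the end, for the whole second after the job is handed in: all three knobs lie in the kit bin, below its rim, at rest; all four slugs are in the tray; the scoop stands upright (within 7 degrees) on the rubber mat, its tine floor's middle over the mat, at rest and released (x of knob0_c in the frame of bin between -0.08 and 0.08 m and y of knob0_c in the frame of bin between -0.08 and 0.08 m and z of each of knob0_c, knob1_c, knob2_c in the frame of bin below 0.055 m and x of knob1_c in the frame of bin between -0.08 and 0.08 m and y of knob1_c in the frame of bin between -0.08 and 0.08 m and x of knob2_c in the frame of bin between -0.08 and 0.08 m and y of knob2_c in the frame of bin between -0.08 and 0.08 m and x of slug0_c in the frame of tray between -0.15 and 0.153 m and y of slug0_c in the frame of tray between -0.066 and 0.066 m and z of each of slug0_c, slug1_c, slug2_c, slug3_c in the frame of tray below 0.06 m and x of slug1_c in the frame of tray between -0.15 and 0.153 m and y of slug1_c in the frame of tray between -0.066 and 0.066 m and x of slug2_c in the frame of tray between -0.15 and 0.153 m and y of slug2_c in the frame of tray between -0.066 and 0.066 m and x of slug3_c in the frame of tray between -0.15 and 0.153 m and y of slug3_c in the frame of tray between -0.066 and 0.066 m and x of scoop_mid in the frame of mat between -0.09 and 0.09 m and y of scoop_mid in the frame of mat between -0.07 and 0.07 m and angle between scoop_grip's own z axis and vertical below 0.12 rad and z of scoop_mid in the frame of mat below 0.012 m and linear speed of scoop below 0.02 m/s and linear speed of each of knob0, knob1, knob2 below 0.03 m/s); the robot touches nothing.
It fails at once if a bystander is moved more than 30 mm (distance of any of driver, relay, spool, crimper, jar, meter from where it was at the start of the episode above 0.03 m).
It fails at once if the gripper touches a knob (contact force between the fingers and knob0 above 0.5 N or contact force between the fingers and knob1 above 0.5 N or contact force between the fingers and knob2 above 0.5 N).
It fails at once if the scoop is rammed into the tray with more than 60 N (contact force between scoop and tray above 60 N).
It also fails if it takes over 72 s, if anything falls off the work surface, if the arm or the gripper's body presses on something with over 40 N, if the wrist force passes 120 N, or if a joint passes its speed limit or range.

## Working session

There is one attempt and no reset: what is moved stays moved. The work goes in short steps, Python scripts to look and compute and a shell command to move; the robot and the scene stay as the last step left them, time stands still between calls to the robot, and variables do not carry over. Pictures are saved under pics/ and viewed, at most 10 in all, crops included, and the job is handed in when it is done.

```bash
mkdir -p pics
cat > h.py <<'E'
import numpy as np, cv2
from station import ctrl
from scipy.spatial.transform import Rotation as Ro
def cam(n,save=None):
    c=ctrl.camera(n)
    if save: cv2.imwrite('pics/'+save,c['img'])
    return c
def ray(c,u,v):
    K=np.array(c['intrinsics']);k=c['k1']
    d=np.array([(u-K[0,2])/K[0,0],(v-K[1,2])/K[1,1]]);s=d.copy()
    for _ in range(30): s=d/(1+k*(s@s))
    R=np.array(c['R']);t=np.array(c['t']).ravel()
    return -R.T@t, R.T@np.array([s[0],s[1],1.])
def onz(c,u,v,z):
    o,d=ray(c,u,v); return o+d*(z-o[2])/d[2]
def px(c,X):
    p=np.array(c['R'])@np.array(X)+np.array(c['t']).ravel();s=p[:2]/p[2];s=s*(1+c['k1']*(s@s))
    K=np.array(c['intrinsics']);return np.array([K[0,0]*s[0]+K[0,2],K[1,1]*s[1]+K[1,2]])
def pose():
    o=ctrl.get_obs();return np.array(o['ee_pos']),Ro.from_euler('xyz',o['eef_rot']).as_matrix()
def rel(p,R): # shift in cm and rotvec for target pose
    P,Q=pose();return np.round(Q.T@(np.array(p)-P)*100,2),np.round(Ro.from_matrix(Q.T@R).as_rotvec(),3)
E
python3 - <<'E'
from h import *
print(ctrl.get_obs(),ctrl.tcp_to_grasp)
for n in ('top','scene'):
    c=cam(n,n+'0.png');print(n,c['intrinsics'],c['k1'],c['R'],c['t'])
E
```

```text
{'time_s': 0.0, 'qpos': array([-1.36757673e+00,  3.00509236e-01,  1.52158392e+00, -9.29927238e-06,
        1.32069958e+00, -6.65841443e-02]), 'joint_vel': array([-2.39786979e-05, -2.40147089e-04, -7.73076416e-04, -8.65083493e-04,
        3.17388636e-04, -1.20741257e-03]), 'tau': array([-1.79866092e-04, -5.31812167e+01, -3.52737522e+01,  7.08525768e-02,
        2.44601921e-02, -1.08668087e-04]), 'ee_pos': array([ 0.14659788, -0.5300755 ,  0.40406407]), 'eef_rot': array([-3.14039464e+00, -7.08598810e-05,  2.69806009e-01]), 'force': array([0.14705824, 0.38703472, 0.12110312]), 'moment': array([0.04106396, 0.03904562, 0.02044392]), 'grip_force': 0.0, 'grip_width': 0.09400854459966597} 0.1804
top [[607.94294974   0.         317.6990468 ]
 [  0.         607.94294974 238.4015101 ]
 [  0.           0.           1.        ]] -0.13855306846732407 [[-0.02181383 -0.9997458   0.00569974]
 [-0.98188034  0.02034987 -0.18840615]
 [ 0.18824227 -0.00970632 -0.98207466]] [-0.00848118  0.56397758  1.42250376]
scene [[526.8647584    0.         323.72765117]
 [  0.         526.8647584  252.52506754]
 [  0.           0.           1.        ]] -0.07537325701851252 [[ 0.29922484  0.95410761  0.01196527]
 [ 0.63495178 -0.18974032 -0.74888908]
 [-0.71225047  0.23168358 -0.66258734]] [-0.15397013 -0.29850307  1.71204929]
```

View pics/top0.png

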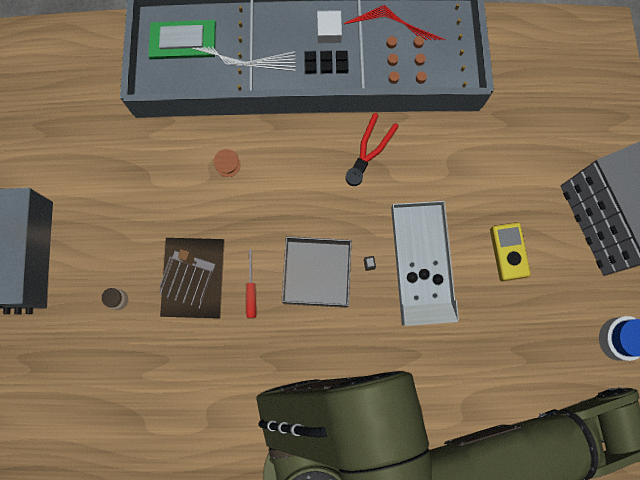

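View pics/scene0.png

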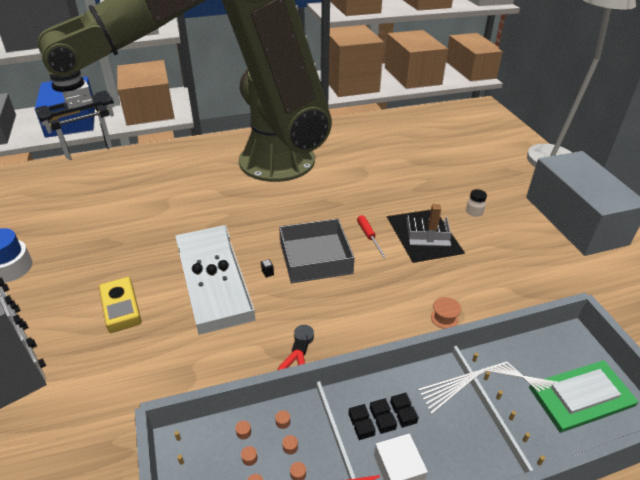

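Top view: the tray is at px (392–458, 203–325) with its ramp at the bottom, knobs near (412,277), (424,274), (438,280) and four slugs. The bin is at (317,272). The scoop is on the mat near (190,278), grip at (183,256), tines pointing towards the robot. I'll measure these with masks.

Run:
```python
from h import *
c=cam('top');im=c['img']
a=cv2.resize(im[190:335,380:470],None,fx=4,fy=4,interpolation=cv2.INTER_CUBIC)
b=cv2.resize(im[228:328,155:230],None,fx=5.8,fy=5.8,interpolation=cv2.INTER_CUBIC)
h=max(a.shape[0],b.shape[0]);o=np.zeros((h,a.shape[1]+b.shape[1],3),np.uint8)
o[:a.shape[0],:a.shape[1]]=a;o[:b.shape[0],a.shape[1]:]=b;cv2.imwrite('pics/crop1.png',o);print(o.shape)
g=cv2.cvtColor(im,cv2.COLOR_BGR2GRAY)
# dark blobs in the tray
m=np.zeros_like(g);roi=(slice(205,322),slice(398,454));m[roi]=(g[roi]<110)*255
n,l,s,ce=cv2.connectedComponentsWithStats(m)
for i in range(1,n):
    if s[i,4]>8: print('blob',s[i],ce[i].round(1),onz(c,*ce[i],.02)[:2].round(3),'slugz',onz(c,*ce[i],.008)[:2].round(3))
hsv=cv2.cvtColor(im,cv2.COLOR_BGR2HSV)
m=np.zeros_like(g);roi=(slice(240,275),slice(165,200));x=hsv[roi];m[roi]=((x[...,1]>110)&(x[...,2]>70)&(x[...,0]<25))*255
n,l,s,ce=cv2.connectedComponentsWithStats(m)
for i in range(1,n):
    if s[i,4]>8: print('grip',s[i],ce[i].round(1),onz(c,*ce[i],.124)[:2].round(3))
for nm,r,z in(('tray',(190,335,385,465),.04),('bin',(225,320,275,360),.055)):
    y0,y1,x0,x1=r;q=im[y0:y1,x0:x1].astype(int);mm=((q.max(2)-q.min(2))<28).astype(np.uint8)*255
    cs,_=cv2.findContours(mm,0,2);k=max(cs,key=cv2.contourArea);R=cv2.minAreaRect(k+np.array([x0,y0]))
    print(nm,R,[onz(c,*p,z)[:2].round(3) for p in cv2.boxPoints(R)])
print(onz(c,317,272,.05))
```

```text
(580, 795, 3)
blob [398 205  32   2  48] [410.8 205.3] [ 0.65  -0.258] slugz [ 0.653 -0.26 ]
blob [441 205  13 104 254] [447.6 256.4] [ 0.518 -0.343] slugz [ 0.52  -0.346]
blob [433 261   5   4  16] [435.  262.5] [ 0.503 -0.311] slugz [ 0.505 -0.313]
blob [410 263   4   4  16] [411.5 264.5] [ 0.5   -0.251] slugz [ 0.501 -0.253]
blob [398 267   6  55 122] [400.1 298.9] [ 0.415 -0.219] slugz [ 0.416 -0.221]
blob [419 269  11  11  99] [423.8 273.9] [ 0.475 -0.281] slugz [ 0.477 -0.283]
blob [407 272  11  11  98] [411.9 277. ] [ 0.468 -0.251] slugz [ 0.47  -0.253]
blob [432 274  11  11  96] [437.4 279.1] [ 0.462 -0.314] slugz [ 0.463 -0.317]
blob [433 293   4   5  15] [434.5 295.1] [ 0.422 -0.305] slugz [ 0.423 -0.307]
blob [414 296   5   4  17] [415.9 297.4] [ 0.418 -0.258] slugz [ 0.419 -0.26 ]
grip [179 249  15  14 112] [184.9 255.7] [0.516 0.288]
tray ((424.48748779296875, 262.5450439453125), (123.09664916992188, 57.33928298950195), 84.9759292602539) [array([ 0.65 , -0.204]), array([ 0.661, -0.348]), array([ 0.355, -0.356]), array([ 0.347, -0.217])]
bin ((316.4198913574219, 271.5220947265625), (66.80227661132812, 67.74833679199219), 3.012787342071533) [array([0.407, 0.07 ]), array([0.571, 0.059]), array([ 0.559, -0.103]), array([ 0.395, -0.089])]
[ 0.48198427 -0.01703     0.05      ]
```

View pics/crop1.png

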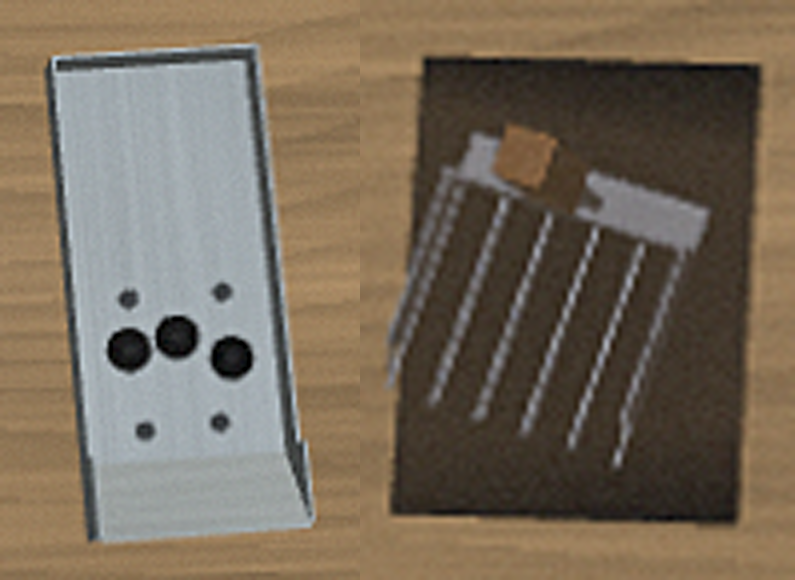

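The crop shows the tray's far rim corners at (392.5,205) and (444.8,201), and the ramp's top edge from (403,325) to (458,321). The scoop's tines slant towards the robot and to +y. Next I'll turn these into poses.

Run:
```python
from h import *
c=cam('top')
A=lambda u,v,z:onz(c,380+u/4,190+v/4,z)[:2]
B=lambda u,v,z:onz(c,155+(u-360)/5.8,228+v/5.8,z)[:2]
fl,fr=A(50,62,.036),A(259,46,.036); nl,nr=A(95,538,.052),A(313,523,.052); 
L,Rr=A(92,460,.004),A(288,454,.004)
print('far',fl,fr,'near',nl,nr,'foot',L,Rr)
d=(fl+fr)/2-(nl+nr)/2;print('tray yaw',np.degrees(np.arctan2(d[1],d[0])),'len',np.linalg.norm(d),'w',np.linalg.norm(fl-fr),np.linalg.norm(nl-nr),'centre',((fl+fr)/2+(nl+nr)/2)/2,'foot mid',(L+Rr)/2)
for p,q in(((505,200),(432,405)),((550,215),(478,418)),((597,228),(525,434)),((642,245),(572,448)),((685,252),(617,466))):
    a,b=B(*p,.007),B(*q,.007);e=a-b;print('tine',a,b,np.linalg.norm(e),np.degrees(np.arctan2(e[1],e[0])))
t=[B(*q,.124) for q in((507,123),(558,137),(547,190),(495,178))];print('grip top',np.mean(t,0),t)
m=[B(*q,.004) for q in((423,57),(761,66),(738,523),(391,515))];print('mat',np.mean(m,0),m)
```

```text
far [ 0.64663796 -0.20880393] [ 0.65460916 -0.34109737] near [ 0.35100742 -0.22082397] [ 0.35613882 -0.35281696] foot [ 0.40120441 -0.22815124] [ 0.40162391 -0.35097481]
tray yaw 2.2882602138316424 len 0.2972874994128302 w 0.1325333621353379 0.1320926975148612 centre [ 0.50209834 -0.28088556] foot mid [ 0.40141416 -0.28956303]
tine [0.518401   0.32492386] [0.43025146 0.35510491] 0.09317315339076017 -18.900416886757597
tine [0.51150132 0.30516961] [0.42439293 0.33505224] 0.0920914890968283 -18.934587471895785
tine [0.50547175 0.28463302] [0.41725459 0.31462554] 0.09317628146808679 -18.77727322136166
tine [0.49773562 0.26501602] [0.41098091 0.29428803] 0.09155998176227925 -18.64497086862232
tine [0.49436201 0.24637281] [0.40302586 0.27486627] 0.09567742985476486 -17.325966137320016
grip top [0.51739876 0.29059643] [array([0.5312978 , 0.29882629]), array([0.52522378, 0.27812475]), array([0.50392363, 0.28219671]), array([0.50914982, 0.30323799])]
mat [0.48002993 0.29346377] [array([0.58262235, 0.36311253]), array([0.57555702, 0.21448815]), array([0.37824592, 0.22343681]), array([0.38369445, 0.37281762])]
```

```bash
cat >> h.py <<'E'
TG=ctrl.tcp_to_grasp
def target(g,yaw,tilt=0.):
    """TCP pose with grasp point at g, scoop yaw (deg), tilt>0 = tine tips up (deg)"""
    S=Ro.from_euler('z',yaw,degrees=True)*Ro.from_euler('y',tilt,degrees=True) # scoop frame
    M=np.array([[0,1,0],[1,0,0],[0,0,-1.]]) # columns: tool x,y,z in scoop frame
    R=S.as_matrix()@M
    return np.array(g)-TG*R[:,2],R
def go(g,yaw,tilt=0.): print(*rel(*target(g,yaw,tilt)))
E
python3 - <<'E'
from h import *
go((.517,.291,.2),-18.7); print(target((.517,.291,.2),-18.7)[0])
E
```

```text
[ 57.59 -69.27   2.44] [-0.001 -0.    -0.975]
[0.517  0.291  0.3804]
```

```bash
F='[57.6,-69.3,2.4,0,0,-0.975]'; python3 -m jog '[[57.6,-69.3,2.4,0,0,-0.975],[57.6,-69.3,2.4,0,0,-0.975],[57.6,-69.3,2.4,0,0,-0.975],[57.6,-69.3,2.4,0,0,-0.975],[57.6,-69.3,2.4,0,0,-0.975],[57.6,-69.3,2.4,0,0,-0.975],[57.6,-69.3,2.4,0,0,-0.975],[57.6,-69.3,2.4,0,0,-0.975]]' 100; python3 -c "
from h import *
go((.517,.291,.2),-18.7)"
```

```text
time_s: 1.0
ee_pos: [0.3111, -0.1637, 0.3941]
eef_rot: [3.141, 0.0, 1.247]
force: [0.6, -1.2, -0.3]
grip_width: 0.094
grip_force: 0.0
[49.65  5.06  1.37] [0.001 0.    0.003]
```

```bash
python3 -m jog '[[49.6,5.1,1.4,0,0,0],[49.6,5.1,1.4,0,0,0],[49.6,5.1,1.4,0,0,0],[49.6,5.1,1.4,0,0,0],[49.6,5.1,1.4,0,0,0],[49.6,5.1,1.4,0,0,0],[49.6,5.1,1.4,0,0,0],[49.6,5.1,1.4,0,0,0]]'; python3 -c "
from h import *
go((.517,.291,.2),-18.7)"
```

```text
time_s: 1.8
ee_pos: [0.4775, 0.2004, 0.3826]
eef_rot: [3.142, 0.0, 1.245]
force: [0.1, -1.0, 0.9]
grip_width: 0.094
grip_force: 0.0
[9.85 0.85 0.22] [0.    0.    0.001]
```

```bash
python3 -m jog '[[5,0.4,0,0,0,0],[9.8,0.8,0.2,0,0,0],[9.8,0.8,0.2,0,0,0],[9.8,0.8,0.2,0,0,0],[9.8,0.8,0.2,0,0,0]]'
python3 - <<'E'
from h import *
c=cam('wrist','w1.png');print(pose()[0],c['R'],c['t'],c['intrinsics'][0])
for z in(.124,.054): print(z,px(c,(.517,.291,z)))
E
```

```text
time_s: 2.3
ee_pos: [0.5159, 0.2876, 0.3809]
eef_rot: [-3.142, 0.0, 1.244]
force: [0.4, 0.4, 0.1]
grip_width: 0.0939
grip_force: 0.0
[0.5158943  0.28737166 0.38117612] [[ 9.46899384e-01 -3.21529887e-01 -2.95621846e-04]
 [-3.09279259e-01 -9.11072123e-01  2.72569122e-01]
 [-8.79084520e-02 -2.58004104e-01 -9.62136158e-01]] [-0.39603984  0.39999499  0.48902918] [380.42879242   0.         322.26232129]
0.124 [322.11773198 253.29867281]
0.054 [322.17336307 227.51963048]
```

View pics/w1.png

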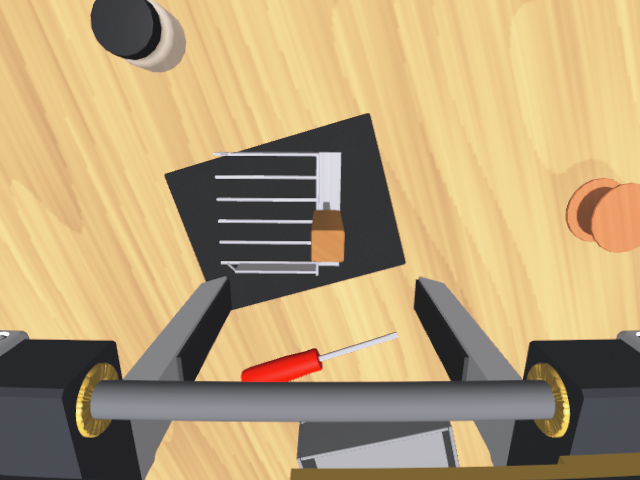

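The wrist view shows the grip's top at about (328,248), about 6 px off the prediction. The tines lie horizontal in the image, so the yaw is right.

Run:
```python
from h import *
c=cam('wrist');im=c['img'];hsv=cv2.cvtColor(im,cv2.COLOR_BGR2HSV)
q=im[200:275,300:355].astype(int)
m=((hsv[200:275,300:355,1]>120)&(hsv[200:275,300:355,2]>170)).astype(np.uint8)
n,l,s,ce=cv2.connectedComponentsWithStats(m);i=1+s[1:,4].argmax();u,v=ce[i]+[300,200]
print(s[i],u,v);g=onz(c,u,v,.124);print(g)
a,b=onz(c,222,177,.007),onz(c,316,178,.007);e=b-a;yaw=np.degrees(np.arctan2(e[1],e[0]));print(yaw)
tm=onz(c,217,(177+242)/2,.007);print('tips mid',tm, 'len', g-tm)
go((g[0],g[1],.091),-18.7)
```

```text
[  11   30   33   31 1016] 327.01574803149606 244.98622047244095
[0.52196028 0.29511248 0.124     ]
-19.50128703115966
tips mid [0.42439424 0.32870786 0.007     ] len [ 0.09756604 -0.03359539  0.117     ]
[ 0.93  0.31 11.  ] [ 0.001 -0.    -0.001]
```

```bash
python3 -m jog '[[0.7,0.4,4,0,0,0],[0.7,0.4,8,0,0,0],[0.7,0.4,11,0,0,0],[0.7,0.4,11,0,0,0]]' && python3 -m jog '[[0,0,0,0,0,0],[0,0,0,0,0,0],[0,0,0,0,0,0],[0,0,0,0,0,0],[0,0,0,0,0,0],[0,0,0,0,0,0],[0,0,0,0,0,0],[0,0,0,0,0,0]]' 0 60
```

```text
time_s: 2.8
ee_pos: [0.5215, 0.2926, 0.2675]
eef_rot: [-3.137, 0.004, 1.244]
force: [-0.8, 0.6, -0.2]
grip_width: 0.0937
grip_force: 0.0
time_s: 3.6
ee_pos: [0.5221, 0.2937, 0.2708]
eef_rot: [-3.142, 0.0, 1.245]
force: [-0.1, 0.0, 0.1]
grip_width: 0.0336
grip_force: 0.0
```

```bash
python3 -m jog '[[0,0,0,0,0,0],[0,0,0,0,0,0],[0,0,0,0,0,0],[0,0,0,0,0,0]]' && python3 -m jog '[[0,0,-4,0,0,0],[0,0,-8,0,0,0],[0,0,-12,0,0,0],[0,0,-15,0,0,0],[0,0,-15,0,0,0]]'; python3 -c "
from h import *
cam('wrist','w2.png')
p,R=pose();print(p+TG*R[:,2])
go((.60,-.1,.25),2.5,25)"
```

```text
time_s: 4.0
ee_pos: [0.5221, 0.2937, 0.2707]
eef_rot: [-3.142, 0.0, 1.245]
force: [0.0, 0.2, -0.8]
grip_width: 0.0219
grip_force: 60.0
time_s: 4.5
ee_pos: [0.522, 0.2937, 0.4252]
eef_rot: [3.137, -0.005, 1.245]
force: [0.3, 0.4, -2.4]
grip_width: 0.0216
grip_force: 60.0
[0.52246597 0.29392767 0.24172578]
[-32.04  27.11   0.85] [ 0.434 -0.082 -0.363]
```

View pics/w2.png

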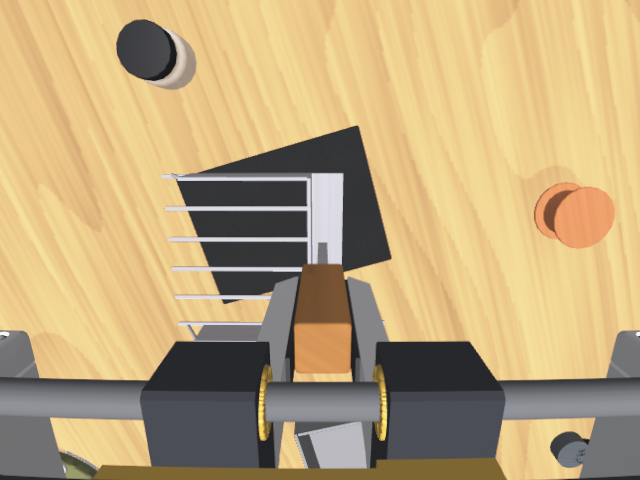

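Scoop gripped squarely, tips at about (165–180, 176–323). I'll measure its lateral offset in the hand and carry it beside the tray for a closer look.

Run:
```python
from h import *
c=cam('wrist');p,R=pose();g=p+TG*R[:,2]
z=g[2]-.0864+.003
S=np.column_stack([R[:,1],R[:,0],-R[:,2]])
for u,v in((165,176),(165,208),(168,239),(173,269),(177,297),(180,323)):
    print((S.T@(onz(c,u,v,z)-g)).round(4))
go((.54,-.12,.27),2.5)
```

```text
[-0.1011  0.054  -0.0834]
[-0.1034  0.033  -0.0834]
[-0.1037  0.0117 -0.0834]
[-0.1026 -0.0099 -0.0834]
[-0.1021 -0.0309 -0.0834]
[-0.1021 -0.0514 -0.0834]
[-38.61  14.95  -3.02] [-0.    0.   -0.37]
```

```bash
python3 -m jog '[[-38.6,15,-3,0,0,-0.37],[-38.6,15,-3,0,0,-0.37],[-38.6,15,-3,0,0,-0.37],[-38.6,15,-3,0,0,-0.37],[-38.6,15,-3,0,0,-0.37],[-38.6,15,-3,0,0,-0.37],[-38.6,15,-3,0,0,-0.37],[-38.6,15,-3,0,0,-0.37]]'; python3 -c "
from h import *
go((.54,-.12,.27),2.5)"
```

```text
time_s: 5.4
ee_pos: [0.5394, -0.1019, 0.4474]
eef_rot: [-3.139, -0.001, 1.615]
force: [1.1, -0.1, -2.7]
grip_width: 0.022
grip_force: 60.0
[-1.81 -0.02 -0.3 ] [-0.003 -0.001  0.   ]
```

```bash
python3 -m jog '[[0,0,0,0,0,0],[0,0,0,0,0,0]]'; python3 -c "
from h import *
c=cam('wrist','w3.png')
for P in ((.6466,-.2088,.036),(.6546,-.3411,.036),(.4014,-.2896,.004),(.475,-.281,.02)): print(px(c,P))
"
```

```text
time_s: 5.6
ee_pos: [0.5397, -0.1008, 0.4473]
eef_rot: [-3.139, -0.001, 1.613]
force: [-0.6, 0.5, -1.8]
grip_width: 0.0218
grip_force: 60.0
[413.5775981  309.50226632]
[408.02108129 406.936216  ]
[208.30885899 348.41942002]
[264.17979473 351.97196462]
```

View pics/w3.png

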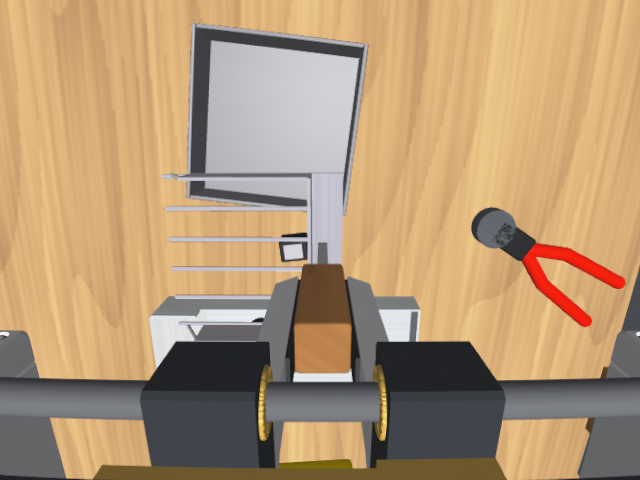

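The wrist camera looks towards +y: bin at (280,115), relay at (293,247), the tray mostly hidden below. I'll view the tray from its far (-y) side.

```bash
python3 -m jog '[[-33,-3,-3,0,0,0],[-33,-3,-3,0,0,0],[-33,-3,-3,0,0,0],[-33,-3,-3,0,0,0],[-33,-3,-3,0,0,0],[-33,-3,-3,0,0,0],[-33,-3,-3,0,0,0],[-33,-3,-3,0,0,0]]'; python3 -c "
from h import *
c=cam('wrist','w4.png')
for P in ((.6466,-.2088,.036),(.6546,-.3411,.036),(.4014,-.2896,.004),(.475,-.281,.02)): print(px(c,P))
"
```

```text
time_s: 6.45
ee_pos: [0.5243, -0.4333, 0.4773]
eef_rot: [-3.14, -0.001, 1.613]
force: [-0.7, 0.3, -2.7]
grip_width: 0.0218
grip_force: 60.0
[455.35002749 -10.32800513]
[447.93596095 127.12131663]
[217.96677347  69.98009954]
[282.5822686   61.50125422]
```

View pics/w4.png

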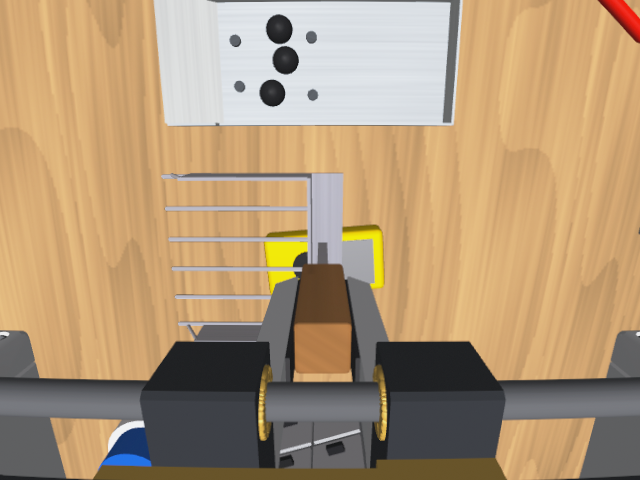

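Tray well in view: its near side wall runs level along row 125 from x=167 to 455, so the scoop is already parallel to it. Knobs are at (279,29), (285,60) and (272,93), and the foot line is at x≈218.

Run:
```python
from h import *
c=cam('wrist');im=c['img'];p,R=pose();g=p+TG*R[:,2]
S=np.column_stack([R[:,1],R[:,0],-R[:,2]])
o,_=ray(c,320,240);print('cam',o,'grasp',g,'yaw',np.degrees(np.arctan2(S[1,0],S[0,0])))
f=lambda X:(S.T@(X-g)).round(4)
for u in (200,300,440):
    col=im[95:150,u].astype(int);sat=col.max(1)-col.min(1);v=95+np.argmax(sat>40);print('wall row',u,v,f(onz(c,u,v-.5,.036)),f(onz(c,u,v-.5,.0)))
gr=cv2.cvtColor(im,6);row=im[110,400:480].astype(int);print('row110',row.max(1)-row.min(1),gr[110,430:470])
print('far outer',f(onz(c,454,110,.036)),'foot',f(onz(c,218,122,.004)),f(onz(c,217,60,.004)))
m=np.zeros_like(gr);m[0:122,225:440]=(gr[0:122,225:440]<90)*255
n,l,s,ce=cv2.connectedComponentsWithStats(m)
for i in range(1,n):
    if s[i,4]>30:
        z=.02 if s[i,4]>300 else .008
        X=onz(c,*ce[i],z);print(s[i],X.round(4),f(X))
```

```text
cam [ 0.52183147 -0.35150301  0.45808709] grasp [ 0.524897   -0.42980269  0.29748063] yaw 2.5756826837341764
wall row 200 128 [-0.1313  0.0848 -0.2618] [-0.1425  0.0854 -0.2978]
wall row 300 128 [-0.0239  0.0841 -0.2616] [-0.026   0.0846 -0.2977]
wall row 440 128 [ 0.126   0.0842 -0.2615] [ 0.1368  0.0847 -0.2974]
row110 [ 10  10  10  10  10  10  10  10  10  10  10  10  10  10  10  10  10  10
  10  10  10  10  10  10  10  10  10  10  10   9  10   9  10   9  10  10
  10   9  10  10   9   9  12   4   1   2   2   1   1   2   2   9  10   1
  56 100 100  99  99  98  98  97  97  98  99  99  98  99  99  98  98 100
  99  99  99  99 100  99 100  98] [221 221 221 221 221 221 221 221 221 221 221 221 196 116 102 103 104 103
 102 102 103 171 220 224 202 188 187 184 182 183 181 179 178 178 179 182
 185 185 186 186]
far outer [ 0.1397  0.1023 -0.2615] foot [-0.1199  0.0912 -0.2938] [-0.1166  0.1575 -0.2939]
[266  17  26  29 586] [ 0.4705 -0.2491  0.02  ] [-0.0459  0.1825 -0.2778]
[273  49  25  27 546] [ 0.4778 -0.2792  0.02  ] [-0.0399  0.1521 -0.2778]
[260  82  25  26 510] [ 0.4641 -0.3129  0.02  ] [-0.0551  0.1191 -0.2777]
```

```bash
python3 -m jog '[[-4,0,0,0,0,0],[-6,0,0,0,0,0],[-6,0,0,0,0,0],[-6,0,0,0,0,0]]'
python3 - <<'E'
from h import *
c=cam('wrist','w5.png');im=c['img'];p,R=pose();g=p+TG*R[:,2]
S=np.column_stack([R[:,1],R[:,0],-R[:,2]]);f=lambda X:(S.T@(X-g)).round(4)
print(ray(c,320,240)[0],g)
gr=cv2.cvtColor(im,6).astype(int)
for u in (300,420):
    pt=px(c,(.65,-.2785,.03));print('col',u)
    for v in list(range(20,52))+list(range(150,196)):
        if abs(gr[v+1,u]-gr[v-1,u])>14: print(v,gr[v-1:v+2,u],f(onz(c,u,v,.036))[1],f(onz(c,u,v,.004))[1])
print('row 120')
for u in list(range(150,260))+list(range(420,470)):
    d=gr[115:125,u+1].mean()-gr[115:125,u-1].mean()
    if abs(d)>5: print(u,round(d),f(onz(c,u,120,.036))[0],f(onz(c,u,120,.004))[0],f(onz(c,u,120,.052))[0])
m=np.zeros_like(im[...,0]);m[30:175,225:440]=(gr[30:175,225:440]<90)*255
n,l,s,ce=cv2.connectedComponentsWithStats(m)
for i in range(1,n):
    if 30<s[i,4]<900:
        z=.018 if s[i,4]>300 else .008
        print(s[i],f(onz(c,*ce[i],z)))
E
```

```text
time_s: 6.95
ee_pos: [0.5279, -0.4893, 0.4788]
eef_rot: [-3.141, -0.001, 1.617]
force: [-0.3, -0.4, -1.7]
grip_width: 0.0213
grip_force: 60.0
[ 0.52476487 -0.40946475  0.45942387] [ 0.52782844 -0.48893524  0.29894248]
col 300
171 [182 182 165] 0.039 0.0359
172 [182 165 122] 0.0379 0.0347
173 [165 122  98] 0.0368 0.0335
174 [122  98  98] 0.0357 0.0324
176 [ 98 111 163] 0.0335 0.03
177 [111 163 193] 0.0324 0.0288
178 [163 193 193] 0.0313 0.0276
182 [183 182 146] 0.0269 0.0229
183 [182 146  98] 0.0257 0.0217
184 [146  98 105] 0.0246 0.0205
185 [ 98 105 135] 0.0235 0.0193
186 [105 135 177] 0.0224 0.0181
187 [135 177 198] 0.0213 0.0169
188 [177 198 203] 0.0202 0.0157
col 420
row 120
150 5 -0.1851 -0.1992 -0.1781
152 -7 -0.1829 -0.1968 -0.176
153 -10 -0.1818 -0.1956 -0.1749
154 -12 -0.1807 -0.1944 -0.1739
156 6 -0.1786 -0.1921 -0.1718
157 10 -0.1775 -0.1909 -0.1707
158 11 -0.1764 -0.1897 -0.1697
159 8 -0.1753 -0.1886 -0.1686
170 7 -0.1633 -0.1757 -0.1571
171 6 -0.1622 -0.1745 -0.156
179 -6 -0.1535 -0.1651 -0.1477
180 -7 -0.1524 -0.164 -0.1466
181 -6 -0.1513 -0.1628 -0.1456
185 6 -0.147 -0.
[... 244 characters left out ...]
1314 -0.1175
213 6 -0.1167 -0.1256 -0.1123
214 10 -0.1156 -0.1244 -0.1113
222 5 -0.107 -0.1152 -0.103
230 6 -0.0984 -0.1059 -0.0947
231 5 -0.0974 -0.1048 -0.0937
234 -5 -0.0941 -0.1013 -0.0906
242 -7 -0.0855 -0.0921 -0.0823
243 -11 -0.0845 -0.0909 -0.0813
244 -8 -0.0834 -0.0897 -0.0802
255 10 -0.0716 -0.0771 -0.0689
256 14 -0.0705 -0.0759 -0.0679
257 14 -0.0695 -0.0748 -0.0668
258 9 -0.0684 -0.0736 -0.0658
420 6 0.1047 0.1125 0.1007
421 6 0.1058 0.1137 0.1018
425 6 0.1101 0.1183 0.1059
429 8 0.1144 0.123 0.1101
456 -6 0.1435 0.1543 0.1381
459 6 0.1467 0.1578 0.1412
460 13 0.1478 0.1589 0.1423
461 12 0.1489 0.1601 0.1433
462 8 0.15 0.1613 0.1443
[257  30  26  21 456] [-0.0558  0.1768 -0.281 ]
```

View pics/w5.png

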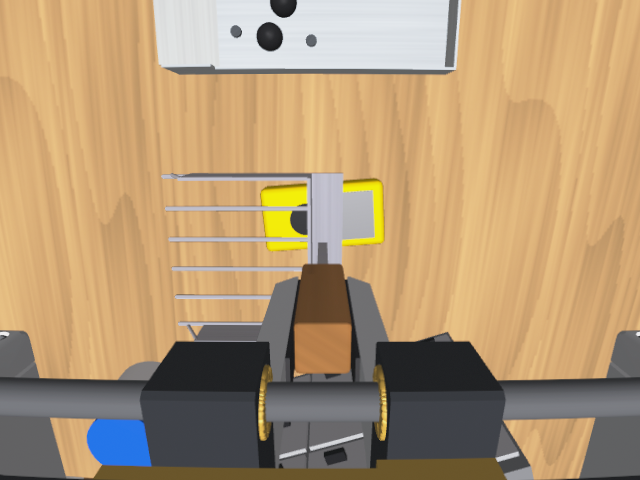

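Wrong direction – the tray has to come down in the image. I'll move +y instead.

```bash
python3 -m jog '[[5,0,0,0,0,0],[10,0,0,0,0,0],[10,0,0,0,0,0],[10,0,0,0,0,0]]'
cat > m.py <<'E'
from h import *
c=cam('wrist','w6.png');im=c['img'];p,R=pose();g=p+TG*R[:,2]
S=np.column_stack([R[:,1],R[:,0],-R[:,2]]);f=lambda X:(S.T@(X-g)).round(4)
print(ray(c,320,240)[0],g)
gr=cv2.cvtColor(im,6).astype(int)
for u in (360,420):
    print('col',u)
    for v in range(1,175):
        if abs(gr[v+1,u]-gr[v-1,u])>14: print(v,gr[v-1:v+2,u],f(onz(c,u,v,.036))[1],f(onz(c,u,v,.004))[1])
for r0,r1 in((60,66),(130,136)):
  print('rows',r0)
  for u in list(range(140,226))+list(range(420,480)):
    d=gr[r0:r1,u+1].mean()-gr[r0:r1,u-1].mean();v=(r0+r1)/2
    if abs(d)>7: print(u,round(d),f(onz(c,u,v,.036))[0],f(onz(c,u,v,.004))[0],f(onz(c,u,v,.052))[0])
m=np.zeros_like(im[...,0]);m[30:165,225:430]=(gr[30:165,225:430]<90)*255
n,l,s,ce=cv2.connectedComponentsWithStats(m)
for i in range(1,n):
    if 30<s[i,4]<900:
        z=.018 if s[i,4]>300 else .008
        print(s[i],f(onz(c,*ce[i],z)))
E
python3 m.py
```

```text
time_s: 7.4
ee_pos: [0.5228, -0.3886, 0.4806]
eef_rot: [3.14, 0.001, 1.618]
force: [0.7, -0.5, -1.4]
grip_width: 0.0219
grip_force: 60.0
[ 0.51958685 -0.30888149  0.46109326] [ 0.52287699 -0.39007344  0.2999387 ]
col 360
35 [177 177 202] 0.1779 0.1852
36 [177 202 224] 0.177 0.1842
37 [202 224 225] 0.1761 0.1832
38 [224 225 132] 0.1751 0.1822
39 [225 132  95] 0.1742 0.1812
40 [132  95  93] 0.1732 0.1802
44 [ 94  94 126] 0.1694 0.1761
45 [ 94 126 205] 0.1685 0.1751
46 [126 205 222] 0.1675 0.174
47 [205 222 221] 0.1666 0.173
160 [220 223 203] 0.0521 0.0499
161 [223 203 133] 0.051 0.0487
162 [203 133 145] 0.0499 0.0476
163 [133 145 203] 0.0488 0.0464
164 [145 203 223] 0.0477 0.0452
166 [223 206 184] 0.0456 0.0429
167 [206 184 184] 0.0445 0.0417
col 420
36 [163 169 202] 0.1775 0.1848
37 [169 202 224] 0.1766 0.1838
39 [224 204 135] 0.1747 0.1817
40 [204 135  94] 0.1737 0.1807
41 [135  94  94] 0.1728 0.1797
45 [ 94  94 150] 0.169 0.1756
46 [ 94 150 217] 0.168 0.1746
47 [150 217 223] 0.1671 0.1736
161 [219 216 159] 0.0512 0.049
162 [216 159 132] 0.0502 0.0478
163 [159 132 189] 0.0491 0.0467

[... 862 characters left out ...]
0.1837 -0.1976 -0.1768
157 -12 -0.1793 -0.1928 -0.1725
158 -13 -0.1782 -0.1917 -0.1715
159 -12 -0.1771 -0.1905 -0.1704
160 -9 -0.176 -0.1893 -0.1693
162 11 -0.1738 -0.1869 -0.1672
163 20 -0.1727 -0.1857 -0.1662
164 31 -0.1716 -0.1845 -0.1651
165 38 -0.1705 -0.1834 -0.164
166 21 -0.1694 -0.1822 -0.163
438 -50 0.1258 0.1352 0.1211
439 -116 0.1269 0.1364 0.1221
440 -69 0.128 0.1376 0.1232
446 24 0.1345 0.1446 0.1295
447 89 0.1356 0.1458 0.1306
448 101 0.1367 0.147 0.1316
449 22 0.1378 0.1482 0.1327
450 -40 0.1389 0.1493 0.1337
451 -28 0.14 0.1505 0.1348
[267  60  25  27 524] [-0.0464  0.1436 -0.2817]
[273  90  25  26 498] [-0.0407  0.113  -0.2818]
[261 121  24  25 472] [-0.0559  0.0802 -0.2818]
```

View pics/w6.png

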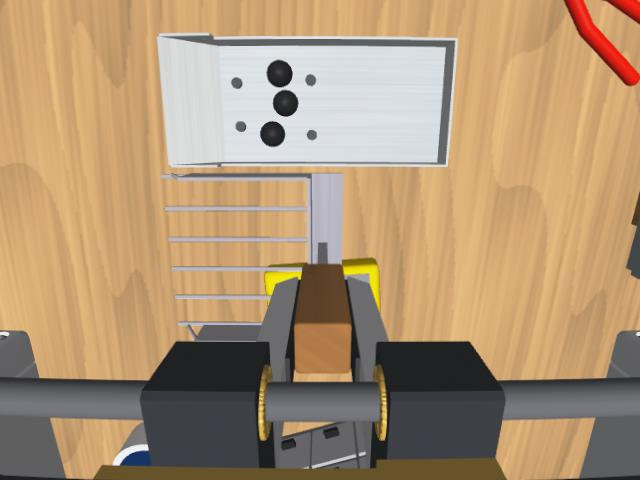

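Whole tray visible: rims at rows 36.5 and 166.5, far wall at column 456, knobs at (279,74), (285,103), (272,133). Tray pose fixed relative to the scoop. A 6 mm sideways shift will let the tines deflect all three knobs into gaps.

```bash
cat >> h.py <<'E'
_s=np.radians(2.68)
TY=2.35
TO=np.array([.52288,-.39007])+np.array([[np.cos(_s),-np.sin(_s)],[np.sin(_s),np.cos(_s)]])@np.array([-.0133,.1114])
def tw(x,y):
    a=np.radians(TY);return TO+np.array([[np.cos(a),-np.sin(a)],[np.sin(a),np.cos(a)]])@np.array([x,y])
def tr(x,y,z,tilt=0.):
    "grasp point in tray axes"
    q=tw(x,y);go((q[0],q[1],z),TY,tilt)
E
python3 -c "
from h import *
print(TO,tw(.122,.0048)); tr(.122,.0048,.19)
from m import *"|head -2
```

```text
[ 0.50438573 -0.27941372] [ 0.62608631 -0.2696153 ]
[11.56 10.87 10.99] [0.001 0.001 0.004]
```

```bash
python3 -m jog '[[4,4,3,0,0,0],[8,8,6,0,0,0],[11.6,10.9,9,0,0,0.004],[11.6,10.9,11,0,0,0.004],[11.6,10.9,11,0,0,0.004],[11.6,10.9,11,0,0,0.004]]'; python3 -c "
from h import *
tr(.122,.0048,.0915)
c=cam('scene')
q=px(c,(.57,-.28,.05)).astype(int);print(q)
cv2.imwrite('pics/s1.png',cv2.resize(c['img'][q[1]-75:q[1]+75,q[0]-100:q[0]+100],None,fx=4,fy=4,interpolation=2))"
```

```text
time_s: 8.1
ee_pos: [0.6265, -0.2707, 0.3686]
eef_rot: [-3.14, -0.0, 1.611]
force: [0.3, 0.0, -1.0]
grip_width: 0.0214
grip_force: 60.0
[ 0.11 -0.03  9.67] [-0.001 -0.    -0.001]
[215 286]
```

View pics/s1.png

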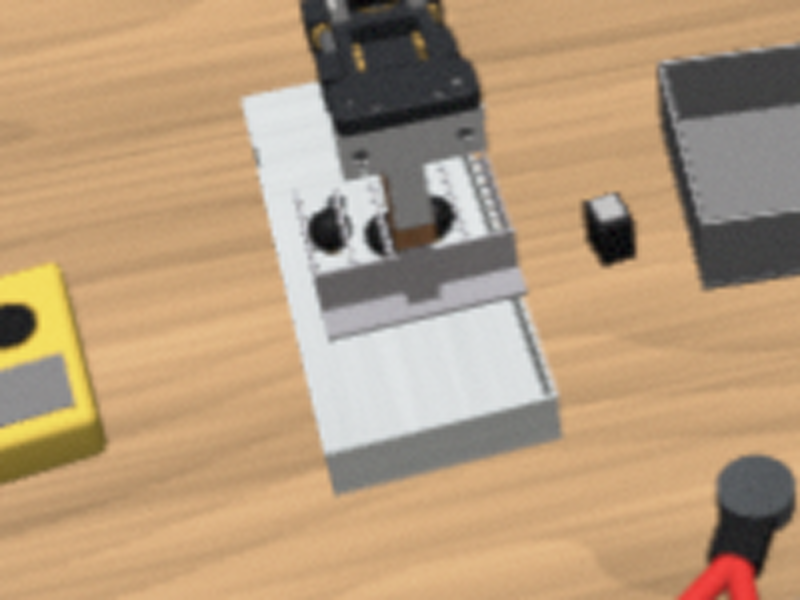

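The scoop hangs over the bare far half of the tray, parallel to its walls. That was my tenth picture, so from here on I check with numbers only. Lowering now.

```bash
python3 -m jog '[[0.1,0,3,0,0,0],[0.1,0,6,0,0,0],[0.1,0,8,0,0,0],[0.1,0,9,0,0,0],[0.1,0,9.6,0,0,0],[0.1,0,9.6,0,0,0],[0.1,0,9.6,0,0,0]]'; python3 -c "
from h import *
print(ctrl.get_obs()['moment'])
tr(.122,.0048,.0915);tr(.004,.0048,.0915)"
```

```text
time_s: 8.85
ee_pos: [0.6263, -0.2696, 0.2748]
eef_rot: [3.14, 0.001, 1.61]
force: [-0.1, 0.2, -1.3]
grip_width: 0.0215
grip_force: 60.0
[-0.01216235 -0.14186745  0.01525776]
[-0.   -0.03  0.29] [ 0.002  0.001 -0.001]
[ -0.02 -11.83   0.27] [ 0.002  0.001 -0.001]
```

```bash
python3 -m jog '[[0,0,0.25,0,0,0],[0,0,0.25,0,0,0]]' && python3 -m jog '[[0,-1,0,0,0,0],[0,-2.5,0,0,0,0],[0,-4,0,0,0,0],[0,-5.5,0,0,0,0],[0,-7,0,0,0,0],[0,-8.2,0,0,0,0],[0,-9,0,0,0,0],[0,-9.5,0,0,0,0]]'
cat > k.py <<'E'
from h import *
def blobs():
    c=cam('top');im=c['img'];g=cv2.cvtColor(im,6)
    a=np.radians(TY);W=np.array([[np.cos(a),-np.sin(a)],[np.sin(a),np.cos(a)]])
    hull=np.array([px(c,[*tw(x,y),.03]) for x,y in((-.148,.06),(-.148,-.06),(.145,-.06),(.145,.06))]).astype(np.int32)
    M=np.zeros_like(g);cv2.fillConvexPoly(M,hull,255);m=((g<75)&(M>0)).astype(np.uint8)
    n,l,s,ce=cv2.connectedComponentsWithStats(m)
    for i in range(1,n):
        if s[i,4]>=10: print('blob',s[i,2:5],(W.T@(onz(c,*ce[i],.02)[:2]-TO)).round(3))
if __name__=='__main__':
    print(ctrl.get_obs()['moment'].round(2));blobs();tr(.004,.0048,.0915)
E
python3 k.py
```

```text
time_s: 9.05
ee_pos: [0.6263, -0.2692, 0.2711]
eef_rot: [3.141, 0.0, 1.611]
force: [1.2, 0.7, -2.1]
grip_width: 0.0214
grip_force: 60.0
time_s: 9.85
ee_pos: [0.5309, -0.2731, 0.2712]
eef_rot: [3.141, 0.0, 1.611]
force: [-0.5, 0.4, -2.3]
grip_width: 0.0219
grip_force: 60.0
[-0.03 -0.13 -0.03]
blob [  48   75 1126] [ 0.053 -0.   ]
blob [20  3 44] [0.148 0.033]
blob [ 14  46 293] [-0.1   -0.052]
[-0.04 -2.25 -0.08] [ 0.     0.    -0.001]
```

```bash
cat >> h.py <<'E'
def tip(x,w,th,y):
    "tine tips at tray x, height w above tray floor, tilt th deg"
    c,s=np.cos(np.radians(th)),np.sin(np.radians(th))
    tr(x+.1035*c+.0864*s,y,.004+w-.1035*s+.0864*c,th)
E
cat > up.py <<'E'
from h import *
import sys
y=float(sys.argv[1])
for x,w,th in((-.0985,.001,0),(-.104,.009,3.5),(-.112,.017,7.5),(-.121,.026,12),(-.127,.034,16),(-.125,.055,20),(-.12,.09,26),(-.11,.12,33)): tip(x,w,th,y)
E
python3 up.py .0048
```

```text
[-0.04 -2.15 -0.07] [ 0.     0.    -0.001]
[-0.04 -1.09 -0.19] [ 0.061  0.    -0.001]
[-0.04 -0.11 -0.09] [ 0.131  0.    -0.001]
[-0.04  0.92  0.16] [ 0.21   0.    -0.001]
[-0.04  1.95  0.51] [ 0.279 -0.    -0.001]
[-0.03  3.7  -0.32] [ 0.349 -0.    -0.001]
[-0.03  6.35 -1.74] [ 0.454 -0.    -0.001]
[-0.03  9.56 -2.03] [ 0.576 -0.    -0.001]
```

```bash
python3 -m jog '[[0,-0.7,0,0,0,0],[0,-1.4,0,0,0,0],[0,-2.1,-0.05,0,0,0],[0,-2.1,-0.05,0,0,0],[0,-2.1,-0.05,0,0,0]]'
python3 - <<'E'
from h import *
c=cam('scene');print(ctrl.get_obs()['moment'].round(2))
im=c['img'];g=cv2.cvtColor(im,6)
hull=np.array([px(c,[*tw(x,y),.02]) for x,y in((-.12,.058),(-.12,-.058),(0.03,-.058),(.03,.058))]).astype(np.int32)
M=np.zeros_like(g);cv2.fillConvexPoly(M,hull,255);m=((g<60)&(M>0)).astype(np.uint8)
a=np.radians(TY);W=np.array([[np.cos(a),-np.sin(a)],[np.sin(a),np.cos(a)]])
n,l,s,ce=cv2.connectedComponentsWithStats(m)
for i in range(1,n):
    if s[i,4]>=6: print(s[i],(W.T@(onz(c,*ce[i],.02)[:2]-TO)).round(3))
E
python3 up.py .0048
```

```text
time_s: 10.4
ee_pos: [0.5103, -0.2739, 0.2714]
eef_rot: [3.141, 0.0, 1.611]
force: [-0.9, 0.5, -2.3]
grip_width: 0.022
grip_force: 60.0
[-0.06 -0.06  0.04]
[191 259  10  11  76] [-0.06  -0.032]
[218 260   9   9  64] [-0.038  0.031]
[208 266   3   6  14] [-0.033 -0.004]
[-0.05 -0.12 -0.04] [ 0.     0.    -0.001]
[-0.05  0.94 -0.15] [ 0.061  0.    -0.001]
[-0.05  1.92 -0.06] [ 0.131  0.    -0.001]
[-0.04  2.95  0.2 ] [ 0.21  -0.    -0.001]
[-0.04  3.98  0.55] [ 0.279 -0.    -0.001]
[-0.04  5.73 -0.29] [ 0.349 -0.    -0.001]
[-0.04  8.37 -1.7 ] [ 0.454 -0.    -0.001]
[-0.04 11.59 -1.99] [ 0.576 -0.    -0.001]
```

Force is low and the knobs have stayed near x −60…−33 mm in the tray: the tines slid under them, leaving the knobs inside the scoop. Now I tilt and lift.

```bash
python3 -m jog '[[0,1.6,-0.15,0.061,0,0],[0,3.4,-0.1,0.131,0,0],[0,5.3,0.15,0.21,0,0],[0,7,0.5,0.279,0,0],[0,7,0.5,0.279,0,0],[0,8.5,-0.3,0.349,0,0],[0,10.7,-1.7,0.454,0,0],[0,12.9,-2,0.576,0,0]]' && python3 -m jog '[[0,0,-2,0,0,0],[0,0,-4,0,0,0],[0,0,-4,0,0,0]]'
cat > hand.py <<'E'
from h import *
# dark blobs over the scoop as seen by the wrist camera, in scoop axes on the plane of ball centres
c=cam('wrist');im=c['img'];p,R=pose();g=p+TG*R[:,2]
S=np.column_stack([R[:,1],R[:,0],-R[:,2]])
def onS(u,v,z):
    o,d=ray(c,u,v);o=S.T@(o-g);d=S.T@d;return (o+d*(z-o[2])/d[2]).round(3)
g8=cv2.cvtColor(im,6);m=np.zeros_like(g8);m[150:335,150:345]=(g8[150:335,150:345]<60)*255
n,l,s,ce=cv2.connectedComponentsWithStats(m)
for i in range(1,n):
    if s[i,4]>40: print(s[i],onS(*ce[i],-.072))
o=ctrl.get_obs();print(o['force'].round(2),o['moment'].round(2),o['grip_width'])
E
python3 hand.py; python3 k.py
```

```text
time_s: 11.25
ee_pos: [0.6394, -0.269, 0.2936]
eef_rot: [-2.566, 0.001, 1.61]
force: [0.2, -0.0, -2.8]
grip_width: 0.0214
grip_force: 60.0
time_s: 11.55
ee_pos: [0.6613, -0.2678, 0.3269]
eef_rot: [-2.571, 0.001, 1.612]
force: [0.2, -0.6, -2.7]
grip_width: 0.0219
grip_force: 60.0
[ 237  206   70   74 2704] [-0.033  0.012 -0.072]
[289 280  12  55 161] [-0.019 -0.036 -0.072]
[-1.21  0.5  -3.4 ] [-0.01 -0.77  0.01] 0.021800085014532733
[-0.01 -0.77  0.01]
blob [ 32  94 530] [-0.031 -0.025]
[-0.03 -9.94 12.68] [-0.575 -0.001 -0.001]
```

```bash
python3 -m jog '[[0.7,0,0,0,0,0],[-0.7,0,0,0,0,0],[0.7,0,0.5,0,0,0],[-0.7,0,-0.5,0,0,0],[0.7,0,0.5,0,0,0],[0,0,0,0,0,0],[0,0,0,0,0,0]]'; python3 hand.py
python3 - <<'E'
from h import *
go((.60,-.03,.26),2.35,30)
E
```

```text
time_s: 12.35
ee_pos: [0.6609, -0.2689, 0.3252]
eef_rot: [-2.566, 0.0, 1.61]
force: [0.4, -0.2, -3.0]
grip_width: 0.0216
grip_force: 60.0
[ 264  204   43  131 2667] [-0.024  0.01  -0.072]
[-1.1   0.4  -3.34] [-0.04 -0.72  0.01] 0.021817316911115492
[24.1  -1.71 -9.76] [-0.052 -0.001 -0.002]
```

```bash
python3 -m jog '[[1,0,-3,0,0,0],[5,0,-6,0,0,0],[9.5,-1,-9,0,0,0],[14,-1.5,-9.7,0,0,0],[18.5,-1.7,-9.7,0,0,0],[22,-1.7,-9.7,0,0,0],[24,-1.7,-9.7,0,0,0],[24,-1.7,-9.7,0,0,0]]'
cat > tray.py <<'E'
from h import *
c=cam('top');im=c['img'];g=cv2.cvtColor(im,6)
a=np.radians(TY);W=np.array([[np.cos(a),-np.sin(a)],[np.sin(a),np.cos(a)]])
hull=np.array([px(c,[*tw(x,y),.006]) for x,y in((-.14,.059),(-.14,-.055),(.14,-.055),(.14,.059))]).astype(np.int32)
M=np.zeros_like(g);cv2.fillConvexPoly(M,hull,255);m=((g<115)&(M>0)).astype(np.uint8)
n,l,s,ce=cv2.connectedComponentsWithStats(m)
for i in range(1,n):
    if s[i,4]>=6: print('tray blob',s[i],(W.T@(onz(c,*ce[i],.008)[:2]-TO)).round(3))
E
python3 tray.py; python3 hand.py; python3 -c "
from h import *
p,R=pose();print(p+TG*R[:,2])"
```

```text
time_s: 13.2
ee_pos: [0.6899, -0.0239, 0.4158]
eef_rot: [-2.566, -0.0, 1.614]
force: [-0.6, -0.2, -2.6]
grip_width: 0.0218
grip_force: 60.0
tray blob [410 267   5   5  19] [-0.013  0.026]
tray blob [434 266   5   4  17] [-0.013 -0.034]
tray blob [414 296   4   4  15] [-0.085  0.023]
tray blob [431 300   4   4  14] [-0.097 -0.018]
tray blob [402 305   2  16  20] [-0.12   0.059]
[ 265  206   42  129 2370] [-0.023  0.011 -0.072]
[ 0.67 -0.03 -2.93] [-0.01 -0.74 -0.  ] 0.0215804946681765
[ 0.591869   -0.03083154  0.26421366]
```

All four slugs are in the tray with no knob left there, so the scoop holds all three. Next I'll tip it into the bin, whose centre is about (0.483, −0.016), yaw −4°.

```bash
cat >> h.py <<'E'
def tipw(t,yaw,th):
    S=(Ro.from_euler('z',yaw,degrees=True)*Ro.from_euler('y',th,degrees=True)).as_matrix()
    go(np.array(t)+S@np.array([.1035,-.0012,.0864]),yaw,th)
E
python3 - <<'E'
from h import *
for t,th in(((.50,-.018,.20),25),((.508,-.018,.17),17),((.511,-.018,.15),9),((.513,-.018,.13),1),((.514,-.018,.11),-7),((.515,-.018,.095),-14)): tipw(t,-1,th)
E
```

```text
[0.34 2.35 0.56] [-0.139  0.028  0.05 ]
[0.48 0.72 2.  ] [-0.279  0.025  0.052]
[ 0.65 -1.93  3.42] [-0.418  0.021  0.054]
[ 0.85 -4.63  5.46] [-0.558  0.017  0.056]
[ 1.07 -7.32  8.1 ] [-0.698  0.014  0.057]
[ 1.26 -9.64 10.62] [-0.82   0.01   0.058]
```

```bash
python3 -m jog '[[0.3,2.3,0.6,-0.139,0.028,0.05],[0.5,0.7,2,-0.279,0.025,0.052],[0.6,-1.9,3.4,-0.418,0.021,0.054],[0.8,-4.6,5.5,-0.558,0.017,0.056],[1.1,-7.3,8.1,-0.698,0.014,0.057],[1.3,-9.6,10.6,-0.82,0.01,0.058],[1.3,-9.6,10.6,-0.82,0.01,0.058]]'
python3 - <<'E'
from h import *
p,R=pose();print(p+TG*R[:,2])
for t,th in(((.516,-.018,.072),-20),((.516,-.018,.058),-26),((.516,-.018,.05),-31),((.516,-.018,.05),-38),((.516,-.018,.05),-45)): tipw(t,-1,th)
E
```

```text
time_s: 14.0
ee_pos: [0.5478, -0.0201, 0.3771]
eef_rot: [2.899, 0.0, 1.552]
force: [-0.3, 0.1, -2.6]
grip_width: 0.0218
grip_force: 60.0
[ 0.59125292 -0.0209782   0.2019862 ]
[ 0.03 -2.97  1.22] [-0.106  0.001 -0.001]
[ 0.03 -6.23  1.95] [-0.211  0.001 -0.001]
[ 0.03 -8.91  2.44] [-0.298  0.001 -0.001]
[  0.02 -12.4    2.4 ] [-0.42   0.001 -0.001]
[  0.02 -15.87   2.79] [-0.542  0.001 -0.001]
```

```bash
python3 -m jog '[[0,-3,1.2,-0.106,0,0],[0,-6.2,1.9,-0.211,0,0],[0,-6.2,1.9,-0.211,0,0],[0,-8.9,2.4,-0.298,0,0],[0,-8.9,2.4,-0.298,0,0],[0,-12.4,2.4,-0.42,0,0],[0,-12.4,2.4,-0.42,0,0],[0,-15.9,2.8,-0.542,0,0]]' && python3 -m jog '[[0,0,0,0,0,0],[0,0,0,0,0,0],[0,0,0,0,0,0]]'; python3 hand.py
python3 - <<'E'
from h import *
c=cam('scene');im=c['img'];g=cv2.cvtColor(im,6)
hull=np.array([px(c,[.483+x,-.016+y,.02]) for x,y in((-.07,.07),(-.07,-.07),(.07,-.07),(.07,.07))]).astype(np.int32)
M=np.zeros_like(g);cv2.fillConvexPoly(M,hull,255);m=((g<45)&(M>0)).astype(np.uint8)
n,l,s,ce=cv2.connectedComponentsWithStats(m)
for i in range(1,n):
    if s[i,4]>=6: print('bin',s[i],onz(c,*ce[i],.02)[:2].round(3))
E
```

```text
time_s: 14.8
ee_pos: [0.4098, -0.0169, 0.3168]
eef_rot: [2.364, -0.002, 1.557]
force: [1.9, 1.3, -2.3]
grip_width: 0.022
grip_force: 60.0
time_s: 15.1
ee_pos: [0.4086, -0.0166, 0.3156]
eef_rot: [2.366, -0.003, 1.557]
force: [0.5, -0.6, -1.5]
grip_width: 0.022
grip_force: 60.0
[290 280  11  55 141] [-0.018 -0.035 -0.072]
[-0.28 -0.01 -1.58] [-0.03  0.56  0.01] 0.021886557434611768
bin [317 232   3   3   7] [0.417 0.015]
bin [296 234  13  13  44] [ 0.423 -0.033]
```

```bash
python3 -m jog '[[0,2,-2,0,0,0],[0,5,-5,0,0,0],[0,8.5,-8.5,0,0,0],[0,8.5,-8.5,0.15,0,0],[0,8.5,-8.5,0.3,0,0],[0,8.5,-8.5,0.3,0,0]]'
cat > bin.py <<'E'
from h import *
for cn in('top','wrist'):
    c=cam(cn);im=c['img'];g=cv2.cvtColor(im,6)
    hull=np.array([px(c,[.483+x,-.016+y,.015]) for x,y in((-.078,.078),(-.078,-.078),(.078,-.078),(.078,.078))]).astype(np.int32)
    M=np.zeros_like(g);cv2.fillConvexPoly(M,hull,255);m=((g<45)&(M>0)).astype(np.uint8)
    n,l,s,ce=cv2.connectedComponentsWithStats(m)
    for i in range(1,n):
        if s[i,4]>=20: print(cn,s[i],onz(c,*ce[i],.02)[:2].round(3))
go((.525,.20,.30),0)
E
python3 bin.py; python3 hand.py
```

```text
time_s: 15.8
ee_pos: [0.4086, -0.0167, 0.4352]
eef_rot: [2.669, -0.001, 1.555]
force: [0.3, 0.7, -2.2]
grip_width: 0.0215
grip_force: 60.0
top [310 251  16   3  30] [ 0.537 -0.022]
top [345 289   3  16  21] [ 0.422 -0.087]
wrist [123 167  31  27 268] [0.43  0.021]
wrist [127 216  29  27 260] [ 0.426 -0.024]
wrist [161 226  27  26 212] [ 0.453 -0.038]
[21.85 12.14  1.21] [ 0.48   0.002 -0.015]
[150 219   6  21  90] [-0.108  0.021 -0.072]
[161 226  27  26 442] [-0.095  0.015 -0.072]
[290 280  11  55 146] [-0.018 -0.035 -0.072]
[218 303  32  19 387] [-0.06  -0.037 -0.072]
[ 0.92  0.5  -2.43] [0.01 0.3  0.07] 0.021832095527695432
```

Three knobs lie in the bin at (0.430,0.021), (0.426,−0.024) and (0.453,−0.038), all inside its walls. Now the scoop goes back to the mat.

```bash
python3 -m jog '[[2,2,0,0.1,0,0],[6,4,0,0.25,0,0],[10,6,0.5,0.4,0,-0.01],[14,8,0.8,0.48,0,-0.015],[18,10,1,0.48,0,-0.015],[21.8,12.1,1.2,0.48,0,-0.015],[21.8,12.1,1.2,0.48,0,-0.015]]'; python3 -c "
from h import *
go((.525,.293,.16),0)"
```

```text
time_s: 16.65
ee_pos: [0.5255, 0.2032, 0.4793]
eef_rot: [-3.141, -0.001, 1.574]
force: [-0.4, 0.9, -1.8]
grip_width: 0.0214
grip_force: 60.0
[ 8.97e+00 -1.00e-02  1.39e+01] [-0.001 -0.001  0.003]
```

```bash
python3 -m jog '[[4,0,3,0,0,0],[8,0,7,0,0,0],[9,0,11,0,0,0],[9,0,13.9,0,0,0.003],[9,0,13.9,0,0,0.003],[9,0,13.9,0,0,0.003]]'
python3 - <<'E'
from h import *
c=cam('top');im=c['img'];hsv=cv2.cvtColor(im,cv2.COLOR_BGR2HSV)
go((.525,.293,.0912),0)
p,R=pose();g=p+TG*R[:,2];w=cam('wrist')
# mat: dark pixels seen by the wrist camera
gr=cv2.cvtColor(w['img'],6);m=np.zeros_like(gr);m[60:330]=(gr[60:330]<75)*255
cs,_=cv2.findContours(m,0,2);k=np.vstack([q for q in cs if cv2.contourArea(q)>300]);x0,y0,W,H=cv2.boundingRect(k);print(x0,y0,W,H)
for u,v in((x0,y0+H/3),(x0+W/2,y0),(x0+W,y0+H/3)): print(onz(w,u,v,.004).round(3))
E
```

```text
time_s: 17.25
ee_pos: [0.524, 0.289, 0.3418]
eef_rot: [-3.139, 0.0, 1.567]
force: [1.2, 0.7, -1.5]
grip_width: 0.0221
grip_force: 60.0
[0.39 0.09 7.12] [-0.001 -0.    -0.004]
156 126 243 204
[0.383 0.32  0.004]
[0.488 0.374 0.004]
[0.589 0.319 0.004]
```

```bash
python3 -m jog '[[0.4,0,3,0,0,0],[0.4,0,5,0,0,0],[0.4,0,6.2,0,0,0],[0.4,0,6.7,0,0,0],[0.4,0,7,0,0,0],[0.4,0,7.1,0,0,0],[0.4,0,7.1,0,0,0],[0.4,0,7.1,0,0,0]]'; python3 -c "
from h import *
go((.525,.293,.0904),0)"
```

```text
time_s: 18.15
ee_pos: [0.5236, 0.2934, 0.2707]
eef_rot: [-3.139, 0.001, 1.567]
force: [0.5, -1.1, 3.2]
grip_width: 0.0219
grip_force: 60.0
[-0.04  0.14 -0.01] [-0.002  0.001 -0.003]
```

```bash
python3 -m jog '[[0,0,0,0,0,0],[0,0,0,0,0,0],[0,0,0,0,0,0],[0,0,0,0,0,0],[0,0,0,0,0,0],[0,0,0,0,0,0],[0,0,0,0,0,0],[0,0,0,0,0,0]]' 100 && python3 -m jog '[[0,0,-3,0,0,0],[0,0,-7,0,0,0],[0,0,-11,0,0,0],[0,0,-15,0,0,0],[0,0,-15,0,0,0]]'; python3 tray.py
python3 - <<'E'
from h import *
c=cam('wrist');im=c['img'];hsv=cv2.cvtColor(im,40)
m=np.zeros(im.shape[:2],np.uint8);m[150:400,250:400]=((hsv[150:400,250:400,1]>120)&(hsv[150:400,250:400,2]>150)&(hsv[150:400,250:400,0]<20))*255
n,l,s,ce=cv2.connectedComponentsWithStats(m);i=1+s[1:,4].argmax();print(s[i],onz(c,*ce[i],.124).round(3))
E
python3 bin.py
```

```text
time_s: 18.95
ee_pos: [0.5234, 0.2933, 0.2698]
eef_rot: [-3.138, 0.001, 1.567]
force: [0.1, -0.2, 0.6]
grip_width: 0.0822
grip_force: 0.0
time_s: 19.45
ee_pos: [0.524, 0.2935, 0.4257]
eef_rot: [3.137, -0.003, 1.567]
force: [0.5, -0.1, -0.4]
grip_width: 0.0939
grip_force: 0.0
tray blob [434 265   5   5  18] [-0.013 -0.034]
tray blob [410 267   5   5  19] [-0.013  0.026]
tray blob [414 296   5   4  16] [-0.085  0.023]
tray blob [431 299   5   5  16] [-0.097 -0.019]
tray blob [402 305   2  16  21] [-0.119  0.059]
[307 227  29  27 733] [0.524 0.294 0.124]
top [298 293  10   8  27] [0.423 0.018]
top [317 293  11   9  61] [ 0.423 -0.029]
wrist [236 423  22  18 173] [0.43  0.025]
wrist [237 450  20  20 206] [ 0.426 -0.02 ]
wrist [261 458  20  19 218] [ 0.456 -0.034]
[-9.36  0.1  -6.19] [-0.006  0.002 -0.003]
```

```bash
python3 -m jog '[[0,0,0,0,0,0],[0,0,0,0,0,0],[0,0,0,0,0,0]]' | head -1; python3 -c "
from station import ctrl
print(ctrl.hand_in())"
```

```text
time_s: 19.95
the job is handed in; nothing more can be done
None
```

I handed the job in at about 20 s: the last camera checks showed all three knobs in the kit bin, the four slugs still in the tray, and the scoop upright on the mat and released. I made no separate check of the bystanders, and no verdict came back.

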